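Put the misfiled sample vials back in their racks

ROBOT

A 6-joint arm with a two-finger parallel gripper is mounted at the origin on the work surface. World frame = base frame: x ahead of the robot, y to its left, z up, the work surface at z = 0. Lengths are in m, angles in degrees, forces in N, time in s.
With the tool pointing down it reaches from about 0.3 to 0.875 m from the base axis. Payload 6.4 kg.
Tool frame: the origin (TCP) lies between the finger pads; the fingertips stand 8 mm ahead of it and the grasp point (between the pads) lies 11 mm behind it (r.tip_extent is the distance from the TCP to the fingertips, in m); z points along the fingers, y is the direction in which the jaws open and shut (so a half turn about z gives the same grasp; the last joint's range is limited). The gripper opens to 85 mm and grips with 20 to 120 N. Pads are 22 mm wide; open, the fingers measure 114 mm over their backs; the gripper's body (76 mm by 85 mm) begins 54 mm behind the grasp point. The pads swing forward as they close: fully open they stand 13 mm farther back than shut.
Start: joints at [56.82, 10.359, 92.074, -0, 77.567, -11.82], TCP at [0.209, 0.536, 0.239] pointing down, gripper open.
Joint ranges: [-171.53, 171.53], [-51.25, 118.39], [17.06, 147.69], [-65.23, 245.23], [0, 150.52], [-178.68, 178.68]. Speed limits (degrees/s): [147.25, 147.25, 172.46, 180, 180, 180].

INTERFACE

Orientations are given as a 3x3 rotation matrix whose columns are the frame's x, y, z axes.
In Python, from plant import r gives the robot as it stands. Calls block until the motion is done:
- r.reach(position, orientation): joint-space move of the TCP to a pose.
- r.move_straight(position, v=0.15, attitude=None, threshold=None): straight line of the TCP; attitude=None keeps the orientation; v is the mean speed in m/s. With threshold (N) it stops when the force on the tool has changed by that much, and returns True; else False.
- r.move_joints(angles): joint-space move.
- r.command_gripper(opening): opening from 0.0 (shut) to 1.0 (fully open); the grip force is fixed at half the most; returns when the fingers have stopped.
- r.hold(seconds).
- r.solve_ik(position, orientation): joint angles nearest the present ones, or None.
- r.sense(): the state.
- r.snapshot(name): name is "scene" or "top" or "wrist"; returns a dict with "frame" (400x640x3 uint8, red, green, blue), "fx", "fy", "cx", "cy" (pixels), "extrinsics" (4x4, takes a point from camera to world coordinates). Camera axes: x right, y up, looking along -z (the intrinsics and any distortion apply to the point x, -y, -z); pixel columns grow to the right and rows downward; lengths in m; the calibration is good to about 2 mm. A picture is of the moment at which its call begins. There is no depth.
A pose or a line that the arm cannot do raises r.Unreachable and nothing moves.
- r.finish_job(): hands the job in, once; it reports no verdict.
The state is a dict: "clock": time; "q": joint angles; "joint_vel": joint speeds; "tau": joint torques, N m; "eef_pos": TCP position; "tcp_rot": TCP orientation; "contact_force": force on the tool from outside, world axes, zero at the start; "ft_torque": the same for the moment, N m; "opening": opening from 0.0 (shut) to 1.0 (fully open).
Only numpy, scipy, OpenCV 4.12 (cv2) and the standard library are available. Lean on these libraries where they do the work, as an engineer would, in place of code of your own. Each camera call takes 0.05 s, during which the arm holds its last target.

TASK

On this library repair desk one rack is for tall sample vials and the other for short ones, but a tall vial has been put among the short ones. First move that tall vial into the free hole of the tall vials' rack, then take the short vial from the single block and put it into the hole that has come free, both upright and fully home. They are glass: lower them in rather than dropping them, do not let any vial tip over, and do not disturb the other things on the desk.

Things in the scene. Friction and masses are not known exactly. Their poses are not given: they have to be found in the camera images.
- tall1_mid (a point): A TALL round vial of amber glass, 20 mm black cap, paper band; diameter 22 mm all the way (4 mm chamfer at the foot), height 125 mm, about 55 g. The point is on its axis, half-way up (62.5 mm above its foot); z runs up the axis. Standing fully home in a hole its foot is 10 mm and its top 135 mm above the desk. Which tall vial is misplaced varies.
- tall2_mid (a point): A TALL round vial of amber glass, 20 mm black cap, paper band; diameter 22 mm all the way (4 mm chamfer at the foot), height 125 mm, about 55 g. The point is on its axis, half-way up (62.5 mm above its foot); z runs up the axis. Standing fully home in a hole its foot is 10 mm and its top 135 mm above the desk. Which tall vial is misplaced varies.
- tall3_mid (a point): A TALL round vial of amber glass, 20 mm black cap, paper band; diameter 22 mm all the way (4 mm chamfer at the foot), height 125 mm, about 55 g. The point is on its axis, half-way up (62.5 mm above its foot); z runs up the axis. Standing fully home in a hole its foot is 10 mm and its top 135 mm above the desk. Which tall vial is misplaced varies.
- tall4_mid (a point): A TALL round vial of amber glass, 20 mm black cap, paper band; diameter 22 mm all the way (4 mm chamfer at the foot), height 125 mm, about 55 g. The point is on its axis, half-way up (62.5 mm above its foot); z runs up the axis. Standing fully home in a hole its foot is 10 mm and its top 135 mm above the desk. Which tall vial is misplaced varies.
- short1_mid (a point): A SHORT round vial of amber glass, 20 mm black cap, paper band; diameter 22 mm all the way (4 mm chamfer at the foot), height 85 mm, about 40 g. The point is on its axis, half-way up (42.5 mm above its foot); z runs up the axis. Standing fully home its foot is 10 mm and its top 95 mm above the desk, so 50 mm stand clear of the rack. Which short vial is in the block varies.
- short2_mid (a point): A SHORT round vial of amber glass, 20 mm black cap, paper band; diameter 22 mm all the way (4 mm chamfer at the foot), height 85 mm, about 40 g. The point is on its axis, half-way up (42.5 mm above its foot); z runs up the axis. Standing fully home its foot is 10 mm and its top 95 mm above the desk, so 50 mm stand clear of the rack. Which short vial is in the block varies.
- short3_mid (a point): A SHORT round vial of amber glass, 20 mm black cap, paper band; diameter 22 mm all the way (4 mm chamfer at the foot), height 85 mm, about 40 g. The point is on its axis, half-way up (42.5 mm above its foot); z runs up the axis. Standing fully home its foot is 10 mm and its top 95 mm above the desk, so 50 mm stand clear of the rack. Which short vial is in the block varies.
- short4_mid (a point): A SHORT round vial of amber glass, 20 mm black cap, paper band; diameter 22 mm all the way (4 mm chamfer at the foot), height 85 mm, about 40 g. The point is on its axis, half-way up (42.5 mm above its foot); z runs up the axis. Standing fully home its foot is 10 mm and its top 95 mm above the desk, so 50 mm stand clear of the rack. Which short vial is in the block varies.
- tall_rack_hole0 (a point): Hole 0 of the tall vials' rack. Round vertical hole, diameter 25 mm with a 2 mm chamfer, 35 mm deep (floor 10 mm above the desk). The point is at the centre of its mouth, 45 mm above the desk. The rack: wooden bar 52 x 226 x 45 mm, fixed to the desk; one row of holes 0 to 3, 55 mm apart, left-right within 15 degrees. Both racks look alike, either may be on the left; this one holds three tall vials at the start.
- tall_rack_hole1 (a point): Hole 1 of the tall vials' rack. Round vertical hole, diameter 25 mm with a 2 mm chamfer, 35 mm deep (floor 10 mm above the desk). The point is at the centre of its mouth, 45 mm above the desk. The rack: wooden bar 52 x 226 x 45 mm, fixed to the desk; one row of holes 0 to 3, 55 mm apart, left-right within 15 degrees. Both racks look alike, either may be on the left; this one holds three tall vials at the start.
- tall_rack_hole2 (a point): Hole 2 of the tall vials' rack. Round vertical hole, diameter 25 mm with a 2 mm chamfer, 35 mm deep (floor 10 mm above the desk). The point is at the centre of its mouth, 45 mm above the desk. The rack: wooden bar 52 x 226 x 45 mm, fixed to the desk; one row of holes 0 to 3, 55 mm apart, left-right within 15 degrees. Both racks look alike, either may be on the left; this one holds three tall vials at the start.
- tall_rack_hole3 (a point): Hole 3 of the tall vials' rack. Round vertical hole, diameter 25 mm with a 2 mm chamfer, 35 mm deep (floor 10 mm above the desk). The point is at the centre of its mouth, 45 mm above the desk. The rack: wooden bar 52 x 226 x 45 mm, fixed to the desk; one row of holes 0 to 3, 55 mm apart, left-right within 15 degrees. Both racks look alike, either may be on the left; this one holds three tall vials at the start.
- short_rack_hole0 (a point): Hole 0 of the short vials' rack. Round vertical hole, diameter 25 mm with a 2 mm chamfer, 35 mm deep (floor 10 mm above the desk). The point is at the centre of its mouth, 45 mm above the desk. The rack: wooden bar 52 x 226 x 45 mm, fixed to the desk; one row of holes 0 to 3, 55 mm apart, left-right within 15 degrees. Both racks look alike, either may be on the left; this one holds three short vials at the start.
- short_rack_hole1 (a point): Hole 1 of the short vials' rack. Round vertical hole, diameter 25 mm with a 2 mm chamfer, 35 mm deep (floor 10 mm above the desk). The point is at the centre of its mouth, 45 mm above the desk. The rack: wooden bar 52 x 226 x 45 mm, fixed to the desk; one row of holes 0 to 3, 55 mm apart, left-right within 15 degrees. Both racks look alike, either may be on the left; this one holds three short vials at the start.
- short_rack_hole2 (a point): Hole 2 of the short vials' rack. Round vertical hole, diameter 25 mm with a 2 mm chamfer, 35 mm deep (floor 10 mm above the desk). The point is at the centre of its mouth, 45 mm above the desk. The rack: wooden bar 52 x 226 x 45 mm, fixed to the desk; one row of holes 0 to 3, 55 mm apart, left-right within 15 degrees. Both racks look alike, either may be on the left; this one holds three short vials at the start.
- short_rack_hole3 (a point): Hole 3 of the short vials' rack. Round vertical hole, diameter 25 mm with a 2 mm chamfer, 35 mm deep (floor 10 mm above the desk). The point is at the centre of its mouth, 45 mm above the desk. The rack: wooden bar 52 x 226 x 45 mm, fixed to the desk; one row of holes 0 to 3, 55 mm apart, left-right within 15 degrees. Both racks look alike, either may be on the left; this one holds three short vials at the start.
- block_hole0 (a point): The hole of the single-hole wooden block (52 x 52 x 45 mm, fixed to the desk) in which one short vial stands at the start. Round vertical hole, diameter 25 mm with a 2 mm chamfer, 35 mm deep (floor 10 mm above the desk). The point is at the centre of its mouth, 45 mm above the desk.
- dispenser: Bystander: green tape dispenser, 130 x 50 x 75 mm. Origin: centre of its underside.
- wallet: Bystander: closed dark brown spectacle wallet, 100 x 190 x 18 mm. Origin: centre of its underside.
- loupe: Bystander: black stand loupe, diameter 48, height 45 mm. Origin: centre of its underside.
- brush: Bystander: small brush lying down.
- folder_bone: Bystander: wooden folding blade, 150 x 22 x 6 mm, lying flat. Origin: centre of its underside.
- paste: Bystander: closed round paste jar, diameter 64, height 70 mm. Origin: centre of its underside.

How it is judged (in metres and radians):
On the way:
1. all four tall vials stand fully home in the tall vials' rack, released ((horizontal distance between tall1_mid and tall_rack_hole0 below 0.008 m or horizontal distance between tall1_mid and tall_rack_hole1 below 0.008 m or horizontal distance between tall1_mid and tall_rack_hole2 below 0.008 m or horizontal distance between tall1_mid and tall_rack_hole3 below 0.008 m) and height (world z) of each of tall1_mid, tall2_mid, tall3_mid, tall4_mid below 0.0765 m and angle between each of tall1_mid, tall2_mid, tall3_mid, tall4_mid's own z axis and vertical below 0.12 rad and (horizontal distance between tall2_mid and tall_rack_hole0 below 0.008 m or horizontal distance between tall2_mid and tall_rack_hole1 below 0.008 m or horizontal distance between tall2_mid and tall_rack_hole2 below 0.008 m or horizontal distance between tall2_mid and tall_rack_hole3 below 0.008 m) and (horizontal distance between tall3_mid and tall_rack_hole0 below 0.008 m or horizontal distance between tall3_mid and tall_rack_hole1 below 0.008 m or horizontal distance between tall3_mid and tall_rack_hole2 below 0.008 m or horizontal distance between tall3_mid and tall_rack_hole3 below 0.008 m) and (horizontal distance between tall4_mid and tall_rack_hole0 below 0.008 m or horizontal distance between tall4_mid and tall_rack_hole1 below 0.008 m or horizontal distance between tall4_mid and tall_rack_hole2 below 0.008 m or horizontal distance between tall4_mid and tall_rack_hole3 below 0.008 m) and contact force between the fingers and tall1 below 0.1 N and contact force between the fingers and tall2 below 0.1 N and contact force between the fingers and tall3 below 0.1 N and contact force between the fingers and tall4 below 0.1 N), for 0.2 s.
At the end, for the whole second after the job is handed in: All four tall vials stand in the tall vials' rack and all four short vials in the short vials' rack, each within 8 mm of a hole's centre, within 4 mm of fully home, tilted less than 0.12 rad, and at rest (below 0.03 m/s) ((horizontal distance between tall1_mid and tall_rack_hole0 below 0.008 m or horizontal distance between tall1_mid and tall_rack_hole1 below 0.008 m or horizontal distance between tall1_mid and tall_rack_hole2 below 0.008 m or horizontal distance between tall1_mid and tall_rack_hole3 below 0.008 m) and height (world z) of each of tall1_mid, tall2_mid, tall3_mid, tall4_mid below 0.0765 m and angle between each of tall1_mid, tall2_mid, tall3_mid, tall4_mid, short1_mid, short2_mid, short3_mid, short4_mid's own z axis and vertical below 0.12 rad and (horizontal distance between tall2_mid and tall_rack_hole0 below 0.008 m or horizontal distance between tall2_mid and tall_rack_hole1 below 0.008 m or horizontal distance between tall2_mid and tall_rack_hole2 below 0.008 m or horizontal distance between tall2_mid and tall_rack_hole3 below 0.008 m) and (horizontal distance between tall3_mid and tall_rack_hole0 below 0.008 m or horizontal distance between tall3_mid and tall_rack_hole1 below 0.008 m or horizontal distance between tall3_mid and tall_rack_hole2 below 0.008 m or horizontal distance between tall3_mid and tall_rack_hole3 below 0.008 m) and (horizontal distance between tall4_mid and tall_rack_hole0 below 0.008 m or horizontal distance between tall4_mid and tall_rack_hole1 below 0.008 m or horizontal distance between tall4_mid and tall_rack_hole2 below 0.008 m or horizontal distance between tall4_mid and tall_rack_hole3 below 0.008 m) and (horizontal distance between short1_mid and short_rack_hole0 below 0.008 m or horizontal distance between short1_mid and short_rack_hole1 below 0.008 m or horizontal distance between short1_mid and short_rack_hole2 below 0.008 m or horizontal distance between short1_mid and short_rack_hole3 below 0.008 m) and height (world z) of each of short1_mid, short2_mid, short3_mid, short4_mid below 0.0565 m and (horizontal distance between short2_mid and short_rack_hole0 below 0.008 m or horizontal distance between short2_mid and short_rack_hole1 below 0.008 m or horizontal distance between short2_mid and short_rack_hole2 below 0.008 m or horizontal distance between short2_mid and short_rack_hole3 below 0.008 m) and (horizontal distance between short3_mid and short_rack_hole0 below 0.008 m or horizontal distance between short3_mid and short_rack_hole1 below 0.008 m or horizontal distance between short3_mid and short_rack_hole2 below 0.008 m or horizontal distance between short3_mid and short_rack_hole3 below 0.008 m) and (horizontal distance between short4_mid and short_rack_hole0 below 0.008 m or horizontal distance between short4_mid and short_rack_hole1 below 0.008 m or horizontal distance between short4_mid and short_rack_hole2 below 0.008 m or horizontal distance between short4_mid and short_rack_hole3 below 0.008 m) and linear speed of each of tall1, tall2, tall3, tall4, short1, short2, short3, short4 below 0.03 m/s); the robot touches nothing.
It fails at once if a vial tips over (more than 0.7 rad) (angle between any of tall1_mid, tall2_mid, tall3_mid, tall4_mid, short1_mid, short2_mid, short3_mid, short4_mid's own z axis and vertical above 0.7 rad).
It fails at once if a vial is dropped or thrown (faster than 0.6 m/s with no finger on it) ((linear speed of tall1 above 0.6 m/s and contact force between the fingers and tall1 below 0.05 N) or (linear speed of tall2 above 0.6 m/s and contact force between the fingers and tall2 below 0.05 N) or (linear speed of tall3 above 0.6 m/s and contact force between the fingers and tall3 below 0.05 N) or (linear speed of tall4 above 0.6 m/s and contact force between the fingers and tall4 below 0.05 N) or (linear speed of short1 above 0.6 m/s and contact force between the fingers and short1 below 0.05 N) or (linear speed of short2 above 0.6 m/s and contact force between the fingers and short2 below 0.05 N) or (linear speed of short3 above 0.6 m/s and contact force between the fingers and short3 below 0.05 N) or (linear speed of short4 above 0.6 m/s and contact force between the fingers and short4 below 0.05 N)).
It fails at once if one of the other things on the desk is moved by more than 30 mm (distance of any of dispenser, wallet, loupe, brush, folder_bone, paste from where it was at the start of the episode above 0.03 m).
It also fails if it takes over 69 s, if anything falls off the work surface, if the arm or the gripper's body presses on something with over 40 N, if the wrist force passes 120 N, or if a joint passes its speed limit or range.

## Working session

There is one attempt and no reset: what is moved stays moved. The work goes in short steps, each a Python script; the robot and the scene stay as the last script left them, time stands still between calls to the robot, and variables do not carry over. Pictures are saved under pics/ and viewed, and the job is handed in when it is done.

```bash
ls; mkdir -p pics
cat > h.py <<'E'
import numpy as np, cv2
from plant import r
def save(name, fn):
    s=r.snapshot(name); cv2.imwrite(fn, cv2.cvtColor(s['frame'],cv2.COLOR_RGB2BGR))
    np.savez(fn.replace('.png','.npz'),**{k:v for k,v in s.items() if v is not None})
    return s
def ray(s,u,v,z):
    E=np.array(s['extrinsics']); d=np.array([(u-s['cx'])/s['fx'],-(v-s['cy'])/s['fy'],-1.])
    d=E[:3,:3]@d; o=E[:3,3]; return o+d*(z-o[2])/d[2]
def proj(s,p):
    E=np.linalg.inv(np.array(s['extrinsics'])); c=E[:3,:3]@np.array(p)+E[:3,3]
    return s['fx']*c[0]/-c[2]+s['cx'], s['cy']+s['fy']*c[1]/c[2]
E
python3 - <<'E'
from h import *
for n in ['scene','top','wrist']:
    s=save(n,f'pics/{n}0.png'); print(n,s.keys(),s['fx'],s['fy'],s['cx'],s['cy']); print(np.round(s['extrinsics'],3), s.get('distortion'))
print(r.sense()['clock'])
E
```

```text
pics
scene dict_keys(['frame', 'fx', 'fy', 'cx', 'cy', 'extrinsics']) 478.02150722056155 478.02150722056155 317.1005347193548 196.75279617265434
[[ 0.566 -0.656  0.498  1.067]
 [ 0.824  0.464 -0.326 -0.344]
 [-0.017  0.595  0.803  0.862]
 [ 0.     0.     0.     1.   ]] None
top dict_keys(['frame', 'fx', 'fy', 'cx', 'cy', 'extrinsics']) 377.29338289682977 377.29338289682977 317.83737549461705 204.2651456796898
[[-0.017  0.998 -0.062  0.492]
 [-1.    -0.016  0.014  0.01 ]
 [ 0.013  0.063  0.998  1.09 ]
 [ 0.     0.     0.     1.   ]] None
wrist dict_keys(['frame', 'fx', 'fy', 'cx', 'cy', 'extrinsics']) 279.5503097248679 279.5503097248679 320.3975624470678 198.58392035832216
[[ 0.365 -0.898 -0.246  0.148]
 [ 0.931  0.351  0.098  0.559]
 [-0.002 -0.265  0.964  0.374]
 [ 0.     0.     0.     1.   ]] None
0.15
```

View pics/scene0.png

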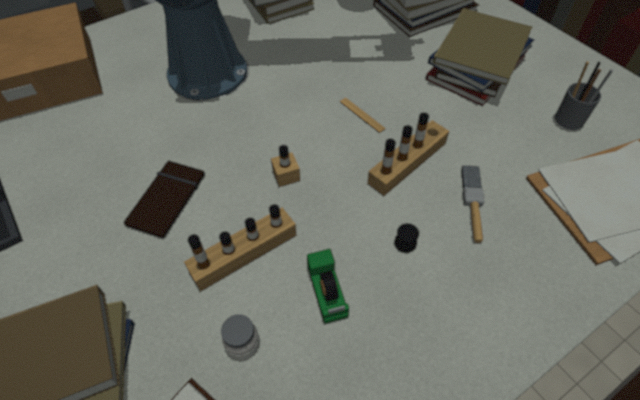

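View pics/top0.png

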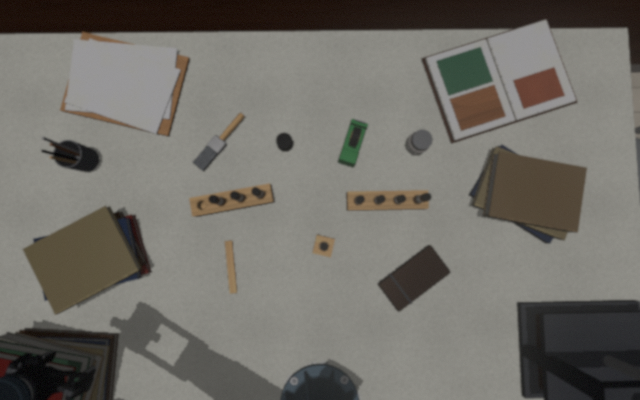

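View pics/wrist0.png

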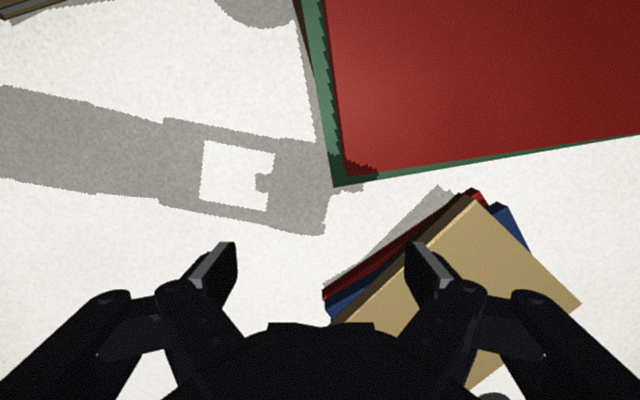

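The tall rack is on the left with its leftmost hole free, around pixel (201,205) in the top view. In the right-hand rack, the misplaced tall vial is in the rightmost hole, near (424,198). The block is at (324,245). I'll enlarge these areas.

Run:
```python
import cv2
t=cv2.imread('pics/top0.png'); 
a=cv2.resize(t[170:230,180:280],None,fx=8,fy=8,interpolation=cv2.INTER_CUBIC)
b=cv2.resize(t[170:230,340:440],None,fx=8,fy=8,interpolation=cv2.INTER_CUBIC)
c=cv2.resize(t[220:270,300:350],None,fx=8,fy=8,interpolation=cv2.INTER_CUBIC)
for n,i in zip('abc',[a,b,c]): cv2.imwrite(f'pics/crop_{n}.png',cv2.convertScaleAbs(i,alpha=1.5))
s=cv2.imread('pics/scene0.png')
cv2.imwrite('pics/crop_s.png',cv2.convertScaleAbs(cv2.resize(s[100:300,170:460],None,fx=2.7,fy=2.7,interpolation=cv2.INTER_CUBIC),alpha=1.5))
```

```text
(no output)
```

View pics/crop_a.png

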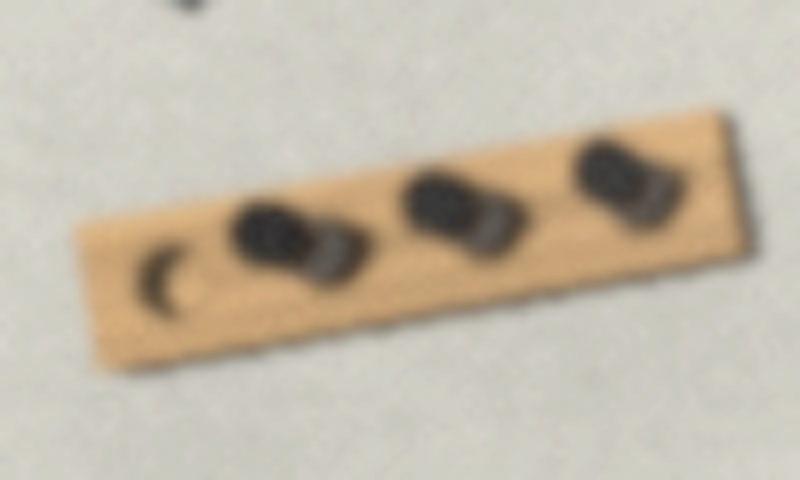

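View pics/crop_b.png

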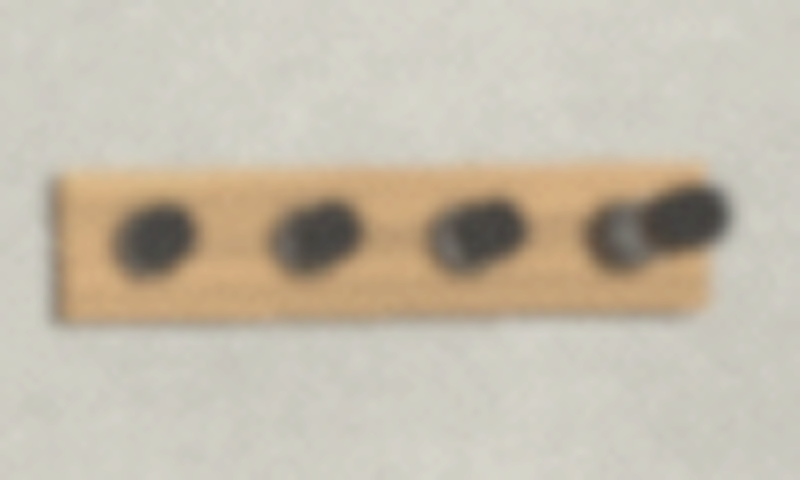

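View pics/crop_c.png

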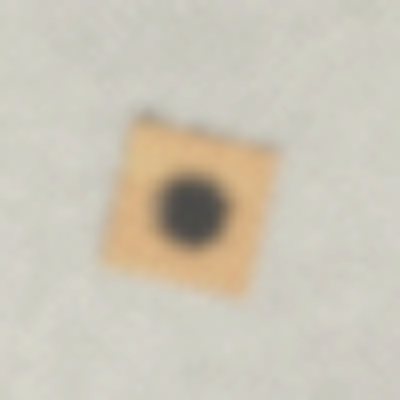

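View pics/crop_s.png

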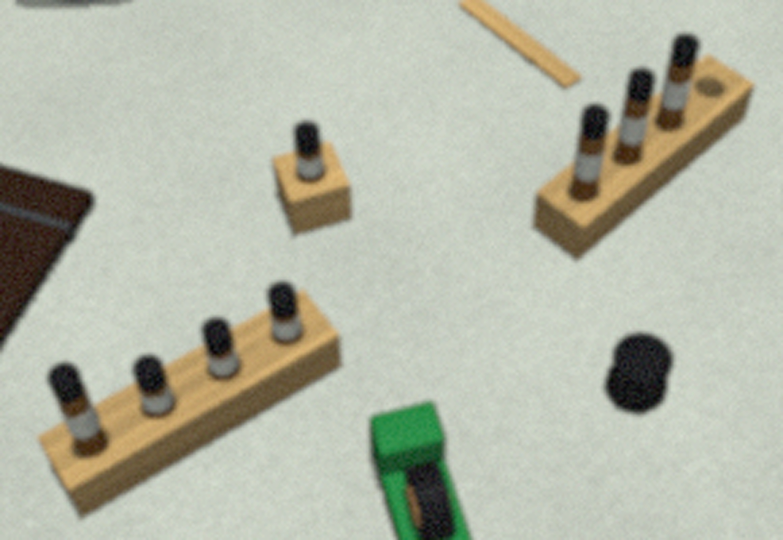

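```bash
cat > meas.py <<'E'
from h import *
S=dict(np.load('pics/top0.npz')); C=dict(np.load('pics/scene0.npz'))
def f(o,U,V,z,sc=8,s=S): return ray(s,(U+.5)/sc-.5+o[0],(V+.5)/sc-.5+o[1],z)[:2]
o=(180,170)
print('tall caps',[f(o,*p,.135).round(4) for p in [(270,235),(438,205),(612,172)]])
cr=np.array([f(o,*p,.045) for p in [(75,222),(725,108),(750,250),(100,368)]]);print('rack',cr.round(4),cr.mean(0).round(4))
o=(340,170)
print('short caps',[f(o,*p,z).round(4) for *p,z in [(160,233,.095),(325,230,.095),(490,226,.095),(690,215,.135)]])
cr=np.array([f(o,*p,.045) for p in [(58,175),(708,163),(708,312),(60,320)]]);print('rack',cr.round(4),cr.mean(0).round(4))
o=(300,220)
print('block cap',f(o,192,210,.095).round(4))
cr=np.array([f(o,*p,.045) for p in [(140,120),(280,152),(243,295),(105,262)]]);print('blk',cr.round(4),cr.mean(0).round(4))
o=(170,100);print('SCENE')
for n,U,V,z in [('tt1',685,43,.135),('tt2',641,79,.135),('tt3',594,114,.135),('freehole',711,88,.045),('blk',307,132,.095),('s3',282,292,.095),('s2',217,328,.095),('s1',148,365,.095),('tall',65,374,.135)]:
    print(n,f(o,U,V,z,2.7,C).round(4))
E
python3 meas.py
```

```text
tall caps [array([0.5691, 0.2604]), array([0.5777, 0.2074]), array([0.5874, 0.1523])]
rack [[0.5819 0.3511]
 [0.6181 0.1264]
 [0.5685 0.1182]
 [0.5313 0.3423]] [0.5749 0.2345]
short caps [array([ 0.5668, -0.1152]), array([ 0.5669, -0.17  ]), array([ 0.5674, -0.2249]), array([ 0.5669, -0.2795])]
rack [[ 0.5914 -0.0864]
 [ 0.592  -0.3137]
 [ 0.54   -0.3119]
 [ 0.5409 -0.086 ]] [ 0.5661 -0.1995]
block cap [ 0.4443 -0.0176]
blk [[ 0.4731 -0.0015]
 [ 0.4613 -0.0497]
 [ 0.4125 -0.036 ]
 [ 0.4246  0.0113]] [ 0.4429 -0.019 ]
SCENE
tt1 [0.569  0.2611]
tt2 [0.5791 0.2064]
tt3 [0.5865 0.1529]
freehole [0.5621 0.3168]
blk [ 0.4424 -0.0189]
s3 [ 0.5648 -0.1172]
s2 [ 0.5649 -0.1717]
s1 [ 0.5641 -0.2268]
tall [ 0.5648 -0.2814]
```

```bash
cat >> h.py <<'E'
def down(rowdeg, flip=1):
    # tool y (jaw axis) perpendicular to the row; rowdeg=0: jaws along world x
    a=np.radians(rowdeg); y=flip*np.array([np.cos(a),np.sin(a),0]); z=np.array([0,0,-1.]); return np.column_stack([np.cross(y,z),y,z])
E
python3 - <<'E'
from h import *
for nm,p,a in [('t',(.566,-.2805,.25),0),('h',(.5613,.3157,.25),9.3),('b',(.4435,-.018,.2),0),('b2',(.4435,-.018,.2),-14)]:
    for fl in (1,-1):
        q=r.solve_ik(p,down(a,fl)); print(nm,fl,None if q is None else np.round(q,1))
# go with flip chosen by |q6|
q=min([q for q in (r.solve_ik((.566,-.2805,.25),down(0,f)) for f in (1,-1)) if q is not None],key=lambda q:abs(q[5]))
r.move_joints(q); s=r.sense(); print(s['clock'],s['eef_pos'],np.round(s['tcp_rot'],3).tolist(),s['opening'])
save('wrist','pics/wrist1.png')
E
```

```text
t 1 [-37.1  17.   82.8  -0.   80.2 -37.1]
t -1 [-37.1  17.   82.8  -0.   80.2 142.9]
h 1 [18.8 18.5 80.8 -0.  80.7  9.5]
h -1 [  18.8   18.5   80.8   -0.    80.7 -170.5]
b 1 [-17.7  -4.6 112.5  -0.   72.1 -17.7]
b -1 [-17.7  -4.6 112.5  -0.   72.1 162.3]
b2 1 [-17.7  -4.6 112.5  -0.   72.1  -3.7]
b2 -1 [-17.7  -4.6 112.5  -0.   72.1 176.3]
3.2667 [ 0.56635209 -0.2796295   0.25004482] [[-0.001, 1.0, 0.0], [1.0, 0.001, 0.0], [0.0, 0.0, -1.0]] 0.9955806850668272
```

View pics/wrist1.png

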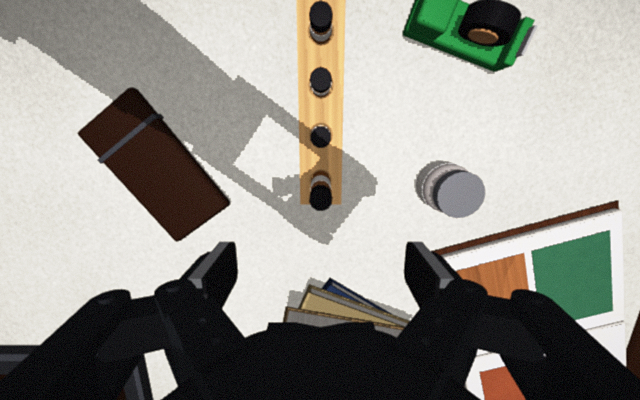

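Wrist view: the tall vial's cap is at about (320,196), centred between the jaws. The short caps are at (320,134), (320,80) and (320,18).

Run:
```python
from h import *
w=dict(np.load('pics/wrist1.npz'))
i=cv2.imread('pics/wrist1.png')[0:220,270:370]; cv2.imwrite('pics/w1c.png',cv2.resize(i,None,fx=2.7,fy=2.7,interpolation=cv2.INTER_CUBIC))
for u,v,z in [(320,197,.135),(320,133,.095),(320,78,.095),(320,15,.095)]: print(ray(w,u,v,z).round(4))
print(proj(w,(.566,-.2805,.135)),r.sense()['eef_pos'],r.sense()['contact_force'])
```

```text
[ 0.5667 -0.2811  0.135 ]
[ 0.5667 -0.2248  0.095 ]
[ 0.5666 -0.1733  0.095 ]
[ 0.5666 -0.12    0.095 ]
(np.float64(319.2502080189917), np.float64(196.36279642658224)) [ 0.56633844 -0.27965012  0.25003248] [ 0.08013221  1.41587644 -0.11790394]
```

View pics/w1c.png

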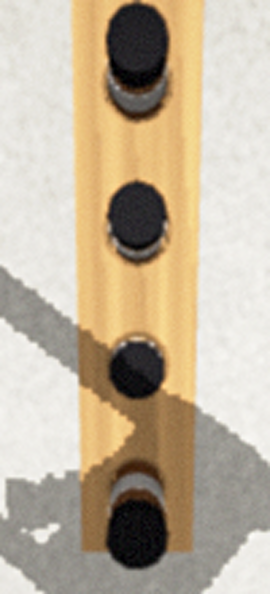

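Run:
```python
from h import *
p=np.array([.5665,-.2818])
print(r.move_straight([*p,.16],v=.2), r.sense()['eef_pos'])
print(r.move_straight([*p,.086],v=.1,threshold=8)); s=r.sense(); print(s['eef_pos'],s['contact_force'])
save('wrist','pics/wrist2.png')
r.command_gripper(0.0); s=r.sense(); print(s['clock'],s['eef_pos'],s['contact_force'],s['opening'])
save('wrist','pics/wrist3.png')
a=cv2.imread('pics/wrist2.png');b=cv2.imread('pics/wrist3.png');cv2.imwrite('pics/w23.png',cv2.vconcat([a[100:,:],b[100:,:]]))
```

```text
False [ 0.56698709 -0.2819278   0.16074569]
False
[ 0.56702351 -0.2821776   0.08673031] [-0.18015247 -0.39081504  0.52389633]
5.4667 [ 0.56663596 -0.28191165  0.08629325] [-0.56569766  0.48606238  1.86034251] 0.24093777368304525
```

View pics/w23.png

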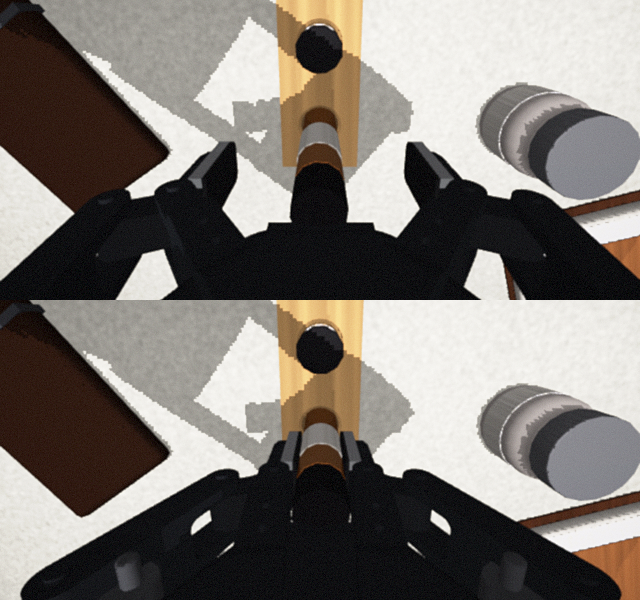

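Run:
```python
from h import *
r.move_straight([.5665,-.2818,.13],v=.06); print(r.sense()['contact_force'])
r.move_straight([.5665,-.2818,.25],v=.15)
s=r.sense(); print(s['clock'],s['eef_pos'],s['contact_force'],s['opening'])
r.reach([.5613,.3157,.25],down(9.3)); r.hold(.2)
s=r.sense(); print(s['clock'],s['eef_pos'],s['contact_force'],s['opening'])
save('wrist','pics/wrist4.png');save('scene','pics/scene4.png');save('top','pics/top4.png')
```

```text
[ 0.06413847  0.60496191 -0.34701883]
7.35 [ 0.56592665 -0.28136244  0.24861752] [-0.41997281  0.17083178 -0.17654306] 0.23962268831174985
9.6917 [0.56174681 0.31492819 0.24996306] [-0.25252588 -1.28563297 -0.57332273] 0.2392628774436775
```

View pics/wrist4.png

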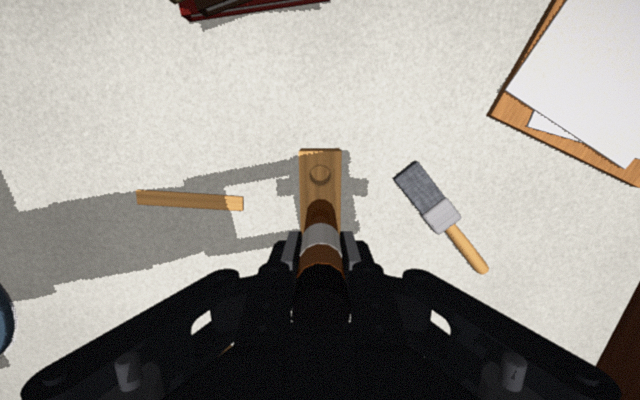

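View pics/scene4.png

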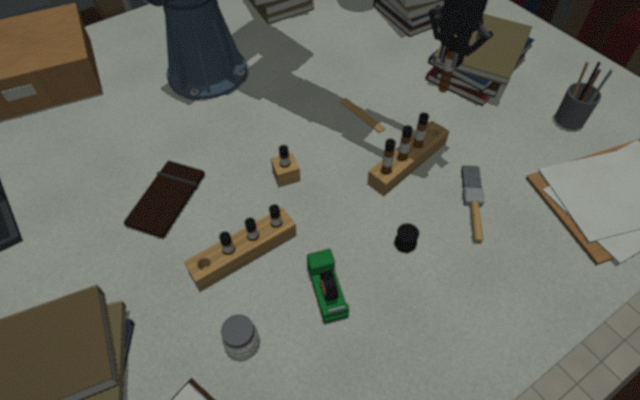

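The vial is held upright. The free hole in the tall rack shows at wrist pixel (320,174), and the vacated hole in the short rack at scene pixel (204,263). I'll enlarge both.

Run:
```python
from h import *
i=cv2.imread('pics/wrist4.png')[140:220,270:370]; a=cv2.resize(i,None,fx=6,fy=6,interpolation=cv2.INTER_CUBIC)
i=cv2.imread('pics/scene4.png')[240:285,180:230]; b=cv2.resize(i,None,fx=9,fy=9,interpolation=cv2.INTER_CUBIC)
cv2.imwrite('pics/w4c.png',a);cv2.imwrite('pics/s4c.png',b)
w=dict(np.load('pics/wrist4.npz')); print(ray(w,320,174.5,.045).round(4), proj(w,(.5613,.3157,.045)))
```

```text
[0.5613 0.3178 0.045 ] (np.float64(319.69826107882767), np.float64(176.17464746398113))
```

View pics/w4c.png

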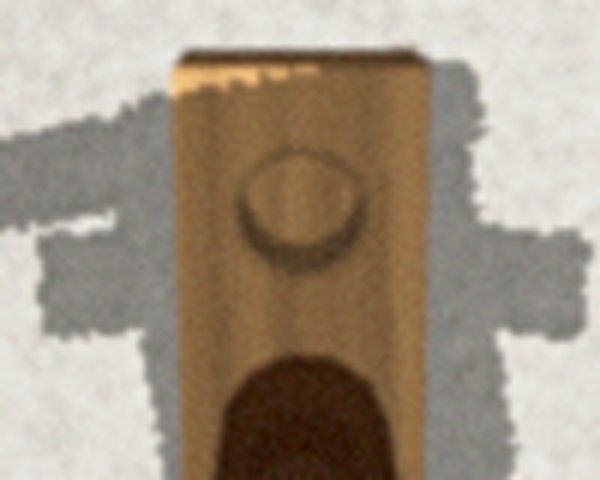

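View pics/s4c.png

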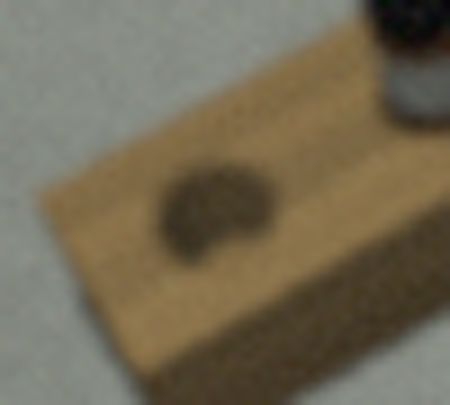

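Run:
```python
from h import *
p=[.5613,.3165]
r.move_straight([*p,.145],v=.12); s=r.sense(); print(s['eef_pos'],s['contact_force'])
save('wrist','pics/wrist5.png');save('scene','pics/scene5.png')
a=cv2.imread('pics/wrist5.png')[100:350,160:480];b=cv2.resize(cv2.imread('pics/scene5.png')[80:200,350:480],None,fx=4,fy=4)
cv2.imwrite('pics/w5c.png',cv2.resize(a,None,fx=2,fy=2));cv2.imwrite('pics/s5c.png',b)
```

```text
[0.56198672 0.31674744 0.14603452] [ 1.13316022  0.34988077 -0.14875372]
```

View pics/w5c.png

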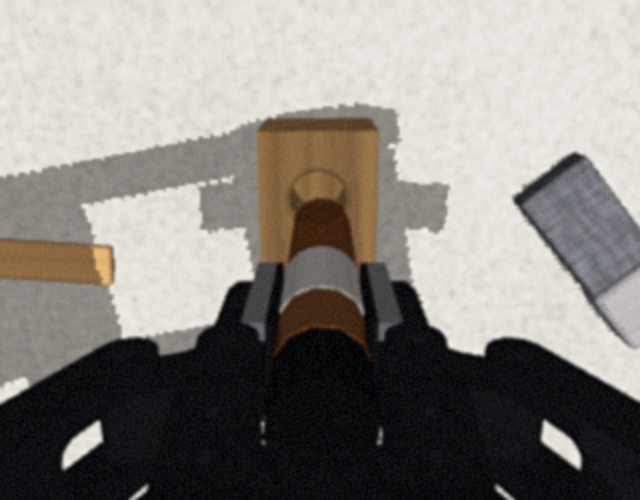

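View pics/s5c.png

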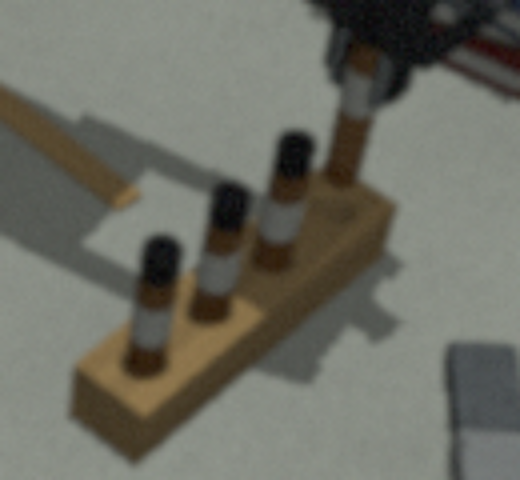

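The foot is lined up over the hole in both views, so I'm lowering with a force stop.

Run:
```python
from h import *
p=[.5608,.3163]
h=r.move_straight([*p,.115],v=.04,threshold=8); s=r.sense(); print(h,s['eef_pos'],s['contact_force'])
if not h:
    h=r.move_straight([*p,.084],v=.03,threshold=8); s=r.sense(); print(h,s['eef_pos'],s['contact_force'],s['clock'])
```

```text
False [0.56068725 0.3163949  0.1149714 ] [-0.65657935  1.57792339 -0.69215555]
True [0.56065161 0.31657947 0.08625555] [-0.02099423  0.35643853  4.63614467] 12.7583
```

The stop came at z = 0.0863, exactly the expected home height. I'll release, retreat and check.

Run:
```python
from h import *
r.command_gripper(1.0); s=r.sense(); print(s['opening'],s['contact_force'])
r.move_straight([.5608,.3163,.2],v=.1); s=r.sense(); print(s['clock'],s['eef_pos'])
r.reach([.4435,-.018,.2],down(0)); r.hold(.2)
s=r.sense(); print(s['clock'],s['eef_pos'])
save('wrist','pics/wrist6.png');save('scene','pics/scene6.png');save('top','pics/top6.png')
b=cv2.resize(cv2.imread('pics/scene6.png')[90:290,180:460],None,fx=2.7,fy=2.7);cv2.imwrite('pics/s6c.png',b)
```

```text
0.9970752107928916 [ 0.49101686  0.02504937 -0.38630194]
14.6917 [0.56029025 0.3160816  0.19892798]
16.225 [ 0.44389759 -0.01738064  0.20000921]
```

View pics/s6c.png

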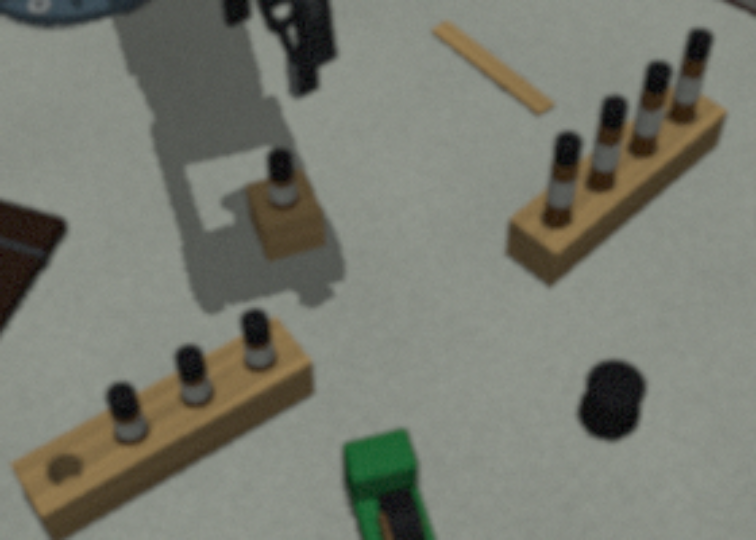

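View pics/wrist6.png

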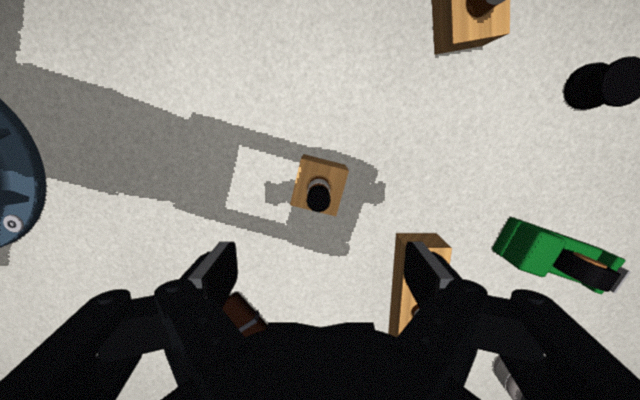

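Run:
```python
from h import *
w=dict(np.load('pics/wrist6.npz')); print('vial',ray(w,319,199,.095).round(4))
C=dict(np.load('pics/scene4.npz')); print('hole scene',ray(C,218.5/9-.5+180,212/9-.5+240,.045).round(4))
p=[.4437,-.0185]
r.move_straight([*p,.13],v=.15)
h=r.move_straight([*p,.064],v=.08,threshold=8); s=r.sense(); print(h,s['eef_pos'],s['contact_force'])
save('wrist','pics/wrist7.png')
```

```text
vial [ 0.4433 -0.018   0.095 ]
hole scene [ 0.5652 -0.2825  0.045 ]
False [ 0.44413236 -0.0186129   0.06441813] [-0.0915481  -0.60542438  0.12307887]
```

View pics/wrist7.png

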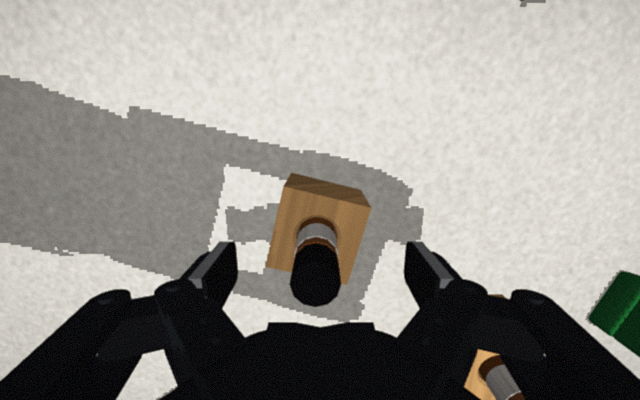

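The short vial stands between the open pads at (315,275). I'll grip it, lift, and carry it over.

Run:
```python
from h import *
r.command_gripper(0.0); s=r.sense(); print(s['opening'],s['eef_pos'],s['contact_force'])
p=[.4437,-.0185]
r.move_straight([*p,.11],v=.06); r.move_straight([*p,.22],v=.15); s=r.sense(); print(s['opening'],s['contact_force'],s['clock'])
r.reach([.5663,-.281,.22],down(0)); r.hold(.2)
save('wrist','pics/wrist8.png')
r.move_straight([.5660,-.2812,.125],v=.12); s=r.sense(); print(s['eef_pos'],s['contact_force'],s['opening'],s['clock'])
save('wrist','pics/wrist9.png');save('scene','pics/scene9.png')
a=cv2.imread('pics/wrist8.png')[80:330,160:480];c=cv2.imread('pics/wrist9.png')[80:330,160:480];b=cv2.resize(cv2.imread('pics/scene9.png')[190:300,170:310],None,fx=4.5,fy=4.5)
cv2.imwrite('pics/w89.png',cv2.hconcat([a,c]));cv2.imwrite('pics/s9c.png',b)
```

```text
0.24229773932555768 [ 0.44365083 -0.01849779  0.06407875] [-0.91997817 -0.19093938  1.86728264]
0.2403852007219976 [ 0.25695797  0.82134937 -1.23171059] 20.425
[ 0.56656586 -0.28162141  0.12593929] [-0.25074019  0.32516137 -0.78944683] 0.24401179094343195 22.7333
```

View pics/w89.png

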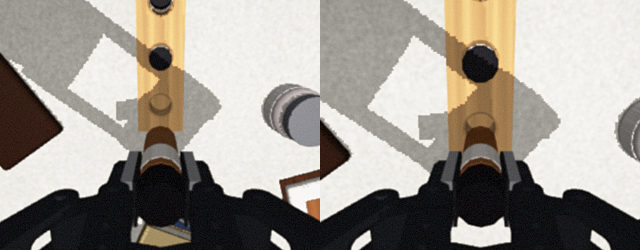

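View pics/s9c.png

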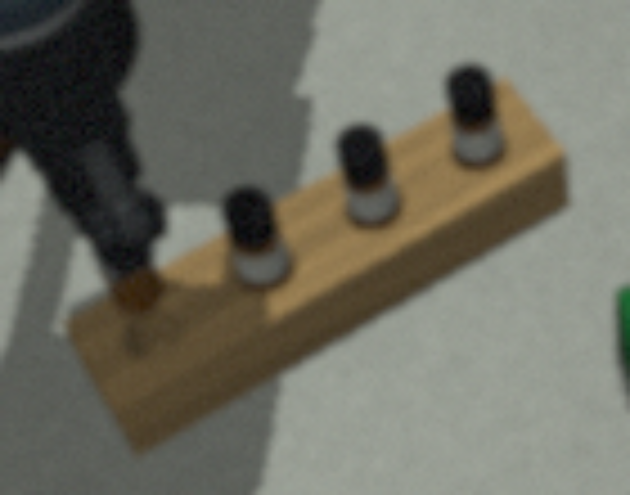

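The vial is over the free hole and lined up, so I'm lowering it.

Run:
```python
from h import *
p=[.5658,-.2815]
h=r.move_straight([*p,.092],v=.04,threshold=8); s=r.sense(); print(h,s['eef_pos'],s['contact_force'])
if not h:
    h=r.move_straight([*p,.0615],v=.03,threshold=8); s=r.sense(); print(h,s['eef_pos'],s['contact_force'],s['clock'])
```

```text
False [ 0.56584723 -0.28147119  0.09214141] [-0.57727883 -0.56032432 -0.21531764]
True [ 0.56569751 -0.28152342  0.06410694] [-0.66528338  0.74413311  4.68780394] 24.675
```

Run:
```python
from h import *
r.command_gripper(1.0); s=r.sense(); print(s['opening'],s['contact_force'])
r.move_straight([.5658,-.2815,.2],v=.1)
r.reach([.35,0,.3],down(0)); r.hold(.5)
s=r.sense(); print(s['clock'],s['eef_pos'],s['contact_force'])
save('scene','pics/scene10.png');save('top','pics/top10.png')
b=cv2.resize(cv2.imread('pics/scene10.png')[90:290,180:460],None,fx=2.7,fy=2.7);cv2.imwrite('pics/s10c.png',b)
t=cv2.imread('pics/top10.png')
b=cv2.vconcat([cv2.resize(t[170:225,x:x+100],None,fx=5.3,fy=5.3) for x in (180,340)]);cv2.imwrite('pics/t10c.png',b)
```

```text
1.0007843813191402 [ 0.50323866  0.31883562 -0.08169966]
28.7083 [ 3.50056761e-01 -8.80939624e-05  2.99932064e-01] [0.25231752 0.24117667 0.57402207]
```

View pics/s10c.png

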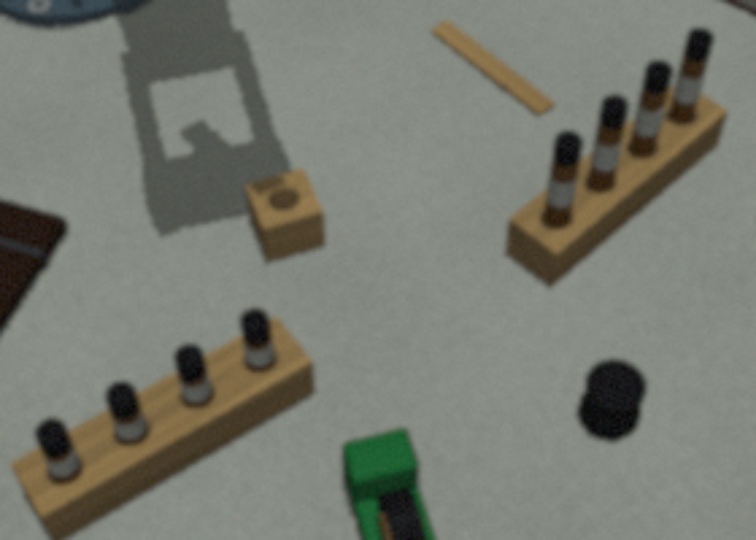

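View pics/t10c.png

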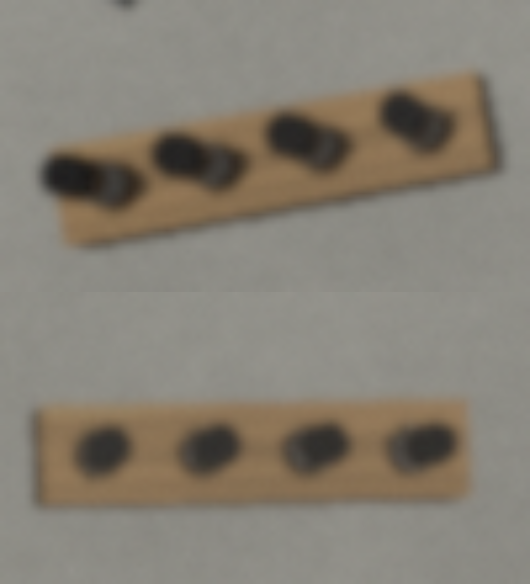

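View pics/scene10.png

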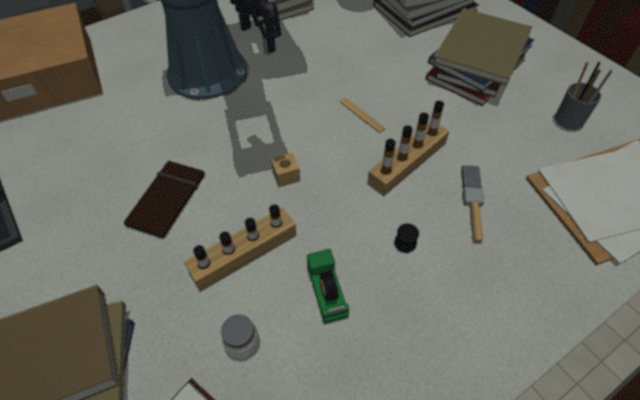

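All eight vials are upright, with caps evenly spaced and level along each row. The block is empty, the bystanders haven't moved, and the arm is clear. Handing in.

```bash
python3 -c "
from plant import r
print(r.finish_job(), r.sense()['clock'])"
```

```text
the job is handed in; nothing more can be done
the job is handed in; nothing more can be done
```

I moved the misplaced tall vial from the right-end hole of the short rack to the free left-end hole of the tall rack. I then put the block's short vial into the hole that came free. I lowered both vials with a force stop and released them at rest.

**Home height:** each vial stopped at the height it was gripped at when fully home, to within 0.1 mm: TCP z was 86.3 mm for the tall vial and 64.1 mm for the short one.

**Final pictures:** these were taken at 28.7 s of the 69 s allowed. By eye, they show all eight vials upright and in line in their own racks, with the block empty and the other things on the desk where they started. The arm was clear of everything.

The position estimates from the different cameras agreed to about 2–3 mm, and no check failed. The hand-in gave no verdict.

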